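# Move the end tin to the other hanging rail

### The arm

A 7-joint arm with a two-finger parallel gripper is mounted at the origin on the work surface. World frame = base frame: x ahead of the robot, y to its left, z up, the work surface at z = 0. Lengths are in m, angles in rad, forces in N, time in s.
With the tool pointing down it reaches from about 0.425 to 0.925 m from the base axis. Payload 6.8 kg.
Tool frame: the origin (TCP) lies between the finger pads; the fingertips stand r.tip_extent ahead of it and the grasp point (between the pads) lies 5 mm behind it (r.tip_extent is the distance from the TCP to the fingertips, in m); y points along the fingers, x is the direction in which the jaws open and shut, and the axes are right-handed (so a half turn about y gives the same grasp; the last joint's range is limited). The gripper opens to 85 mm and grips with 20 to 120 N. Pads are 22 mm wide; open, the fingers measure 114 mm over their backs; the gripper's body (76 mm by 85 mm) begins 54 mm behind the grasp point. The pads swing forward as they close: fully open they stand 13 mm farther back than shut.
Start: joints at [-1.379, 0.477, 0.022, 1.555, -0.011, 1.109, -0.083], TCP at [0.199, 0.645, 0.245] pointing down, gripper open.
Joint ranges: [-2.96, 2.96], [-0.34, 2.1], [-1.41, 1.46], [0.24, 2.44], [-1.37, 4.51], [0.17, 1.92], [-2.96, 2.96]. Speed limits (rad/s): [2.39, 2.39, 3.14, 3.14, 3.14, 3.14, 3.14].

### API

Orientations are given as a rotation vector (axis times angle).
In Python, from bench import r gives the robot as it stands.
- The arm moves only by the tool send_rows, never from a script. Its argument "plan" is a list of rows, each a list of 5 numbers: the shift along the tool's x, y, z in cm, then the turn about the tool's y in degrees, then the opening, from 0 (shut) to 1 (fully open). In form: [[dx, dy, dz, spin, grip], ...]. A call has 1 to 12 rows; each row shifts and turns the commanded pose from where the row before left it, along the tool's axes as they then stand; what a row does not reach is not made up. A row lasts 1/8 s, in which the tool goes at most 62.5 mm and 10.7 degrees, less where a joint would pass 70% of its speed; a pose out of reach is approached as far as the arm can. A call is refused whole if a number of a shift passes 6.25 or a number of a turn 10.7, either way. A call with a gripper value outside its range is refused whole. The fingers move at their own pace and stop on an object; "force" is the grip in N (left out, the last holds). Time passes only in rows, so rows that do not move let the fingers close. It gives the time, the measured TCP pose, the force and the opening at its end, in the units of the state.
- r.get_obs(): the state, without advancing time (a new reading comes with each control period).
- r.grab_frame(name): name is "scene" or "side" or "wrist"; returns a dict with "image" (480x640x3 uint8, red, green, blue), "camera_matrix" (3x3 intrinsics, pixels), "cam_to_world" (4x4, takes a point from camera to world coordinates). Camera axes: x right, y down, z forward; pixel columns grow to the right and rows downward; lengths in m; the calibration is good to about 2 mm. A picture is of the moment at which its call begins. There is no depth.
- r.hand_in(): hands the job in, once; it reports no verdict.
Trained networks look in the newest picture that a camera, given by its name, has taken for a name from the list of things; names that differ only in an ending like _2 or _b are one class to them, and where a whole thing is asked for, a point or a joint stands for the part that bears it (a point fixed in the world has none). Each returns a list of dicts, best first, with "p" (0 to 1); they miss things now and then, are a little off and sometimes report something else, mostly with a low value. They report only what shows in the picture. A call takes as long as a camera call. They do not tell look-alikes from the thing itself.
- r.recognise(camera, target): "rect" ([left, top, right, bottom] in pixels, round what is visible of it).
The state is a dict: "clock": time; "joints": joint angles; "qvel": joint speeds; "tau": joint torques, N m; "tcp_pos": TCP position; "orientation": TCP orientation; "contact_force": force on the tool from outside, world axes, zero at the start; "moment": the same for the moment, N m; "grip_width": finger opening in m.
Only numpy, scipy, OpenCV 4.12 (cv2) and the standard library are available. Lean on these libraries where they do the work, as an engineer would, in place of code of your own. Each camera call takes 0.05 s, during which the arm holds its last target.

### The job

Two small open tins hang by their closed hoops on the rail that has no tiles behind it. Lift the one nearer that rail's free end over the end stop, stand it upright on the wooden board and let go so that you can take it again the other way round, then pass its hoop over the end stop of the tiled rail and leave it hanging there. Leave the second tin hanging where it is and do not knock the other things on the stove and worktop about.

Things in the scene. Friction and masses are not known exactly. Their poses are not given: they have to be found in the camera images.
- tin_a: Tin to move, nearer rail_a's free end; 0.18 to 0.31 kg. Origin: centre of its flat underside, z up. Open aluminium box 54 (x) x 40 (y) x 55 mm high; above it a rigid closed steel hoop in the tin's x-z plane, 22 mm wide along y, legs 45 mm apart inside; a wooden grip block sits on the hoop. The rail runs through the hoop along the tin's y. The tin stands by itself on a flat surface.
- tin_a_grip (a point): Centre of tin_a's grip block, 130 mm above the origin, axes as the tin. Block 56 (x) x 32 (y) x 40 mm high, 110 to 150 mm above the origin; it may be gripped across either width. On rail_a the second tin's block is only 13 to 18 mm away along the rail: no room for a finger, so there grip across the 56 mm width.
- tin_a_hoop (a point): Highest point of the inside of tin_a's hoop, 107 mm above the tin's origin and 52 mm above the box's edge; axes as the tin. The hoop's roof slopes down 20 degrees to both sides of it (+x and -x), so the tin centres itself on the bar; when it hangs this point is 6.4 mm above the bar's axis.
- tin_b: The second tin, the same shape, hanging on rail_a on the post side of tin_a. Stays. Origin: centre of its underside.
- rail_a: Fixed rail on the robot's left on which the tins hang at first. Origin: foot of its post on the worktop, z up. A round steel bar, 12 mm in diameter, runs from the post (16 mm thick, ends at the bar) along the body's -y, axis 170 mm above the origin, to an end stop centred 210 mm from the post.
- rail_a_end (a point): Centre of rail_a's end stop, a disc 26 mm in diameter and 6 mm thick on the bar's axis, 170 mm up; axes as rail_a. Nothing stands beyond it. The hoop passes it when the tin is lifted 8 to 31 mm from hanging; 19 mm is the middle.
- rail_b: Fixed rail on the robot's right to hang tin_a on, empty at first. Origin: foot of its post. Sizes as rail_a, but the bar runs along the body's +y. A tiled panel stands along it on the robot's side: face 39 mm to -x of the bar's axis, top 205 mm up, from 30 mm behind the post to 200 mm along. A hung tin clears it by 12 mm: no room for a finger, so grip the block across its 32 mm width here.
- rail_b_end (a point): Centre of rail_b's end stop, a disc 26 mm in diameter and 6 mm thick on the bar's axis, 170 mm up, 210 mm from the post; axes as rail_b. Passed as at rail_a_end.
- board: Fixed wooden board lying on the pan grates between the rails, 160 (x) by 200 (y) by 18 mm. Origin: centre of its underside; its top is 18 mm above it (48 mm above the worktop).
- pot: Dented aluminium pot, 170 mm wide, 95 mm high, on a pan grate (grate tops are 30 mm above the worktop). Origin: centre of its underside. Stays.
- pot_lid: Steel pot lid, 180 mm wide, 44 mm high with its knob, lying on a grate. Origin: centre of its underside. Stays.
- funnel: Plastic funnel standing mouth down on a grate, 80 mm wide, 90 mm high. Origin: centre of its underside. Stays.
- turner: Slotted wooden turner lying on a grate along its own x, about 272 mm long, blade 66 mm wide, 8 mm thick. Origin: on its underside, 130 mm from the handle's end. Stays.
- jar: Jar on the worktop, 56 mm wide, 90 mm high. Origin: centre of its underside. Stays.
- bottle: Bottle on the worktop, 56 mm wide, 170 mm high. Origin: centre of its underside. Stays.
Mind the look-alikes: they are no part of the job. What is shaped like the tin_b but blue or yellow is not meant.

How it is judged:
By the outcome, as a careful person would: the job done as asked, in the order asked, and still so for the second after the job is handed in, with the robot touching nothing.
It also fails if it takes over 61 s, if anything falls off the work surface, if the arm or the gripper's body presses on something with over 40 N, if the wrist force passes 120 N, or if a joint passes its speed limit or range.

## Working session

There is one attempt and no reset: what is moved stays moved. The work goes in short steps, Python scripts to look and compute and a tool call to move; the robot and the scene stay as the last step left them, time stands still between calls to the robot, and variables do not carry over. Pictures are saved under pics/ and viewed, and the job is handed in when it is done.

Besides the shell and the picture viewer there is one more tool, called after "Request:" as name(argument=value, ...), one argument or row to a line, values as JSON. send_rows: Moves the arm, as the interface text tells. Its arguments: {"type":"object","properties":{"plan":{"type":"array","items":{"type":"array","items":{"type":"number"}}},"force":{"type":"number"}},"required":["plan"]}

```bash
ls; mkdir -p pics; python3 - <<'E'
from bench import r
import cv2
o=r.get_obs(); print(o, r.tip_extent)
for c in ["scene","side","wrist"]:
    f=r.grab_frame(c); cv2.imwrite(f"pics/{c}0.png",f["image"][:,:,::-1])
    print(c,f["camera_matrix"].tolist(),f["cam_to_world"].round(4).tolist())
    for t in ["tin_a","tin_a_grip","tin_a_hoop","rail_a","rail_a_end","rail_b","rail_b_end","board","pot","bottle","jar","funnel","turner","pot_lid"]:
        try: print(t,[( [round(x) for x in d["rect"]],round(d["p"],2)) for d in r.recognise(c,t)])
        except Exception as e: print(t,e)
print(r.get_obs()["clock"])
E
```

```text
pics
{'clock': 0.0, 'joints': array([-1.37910839,  0.47778642,  0.02235469,  1.55644065, -0.01148495,
        1.10931084, -0.08310801]), 'qvel': array([-0.00082436, -0.00010863, -0.00022307, -0.00064649, -0.00011837,
       -0.00092727, -0.00128993]), 'tau': array([-2.90030493e-05, -5.96440887e+01,  1.60760846e+00, -2.81201738e+01,
        1.23654550e-02,  9.21965257e-03, -1.75459758e-05]), 'tcp_pos': array([0.19919792, 0.64434807, 0.24433973]), 'orientation': array([-1.33746369, -0.98462483,  0.98689138]), 'contact_force': array([-0.8407313 , -0.06624491,  0.28372799]), 'moment': array([0.03580935, 0.03704827, 0.01681112]), 'grip_width': 0.08539241686405326} 0.014
scene [[498.2021196247397, 0.0, 318.51724660307354], [0.0, 498.2021196247397, 238.875994398339], [0.0, 0.0, 1.0]] [[-0.2228, 0.6796, -0.699, 1.3214], [0.9749, 0.1528, -0.1622, 0.2013], [-0.0034, -0.7175, -0.6965, 0.933], [0.0, 0.0, 0.0, 1.0]]
tin_a [([509, 244, 548, 307], 0.91), ([456, 204, 491, 260], 0.9), ([476, 336, 525, 405], 0.76), ([430, 223, 457, 290], 0.71), ([412, 222, 441, 288], 0.62), ([513, 283, 562, 342], 0.56
[... 1493 characters left out ...]
5, 328, 422], 0.44)]
board [([245, 253, 356, 336], 0.72)]
pot [([318, 166, 383, 236], 0.78)]
bottle [([470, 301, 503, 373], 0.89)]
jar [([288, 167, 308, 203], 0.59)]
funnel [([186, 229, 222, 276], 0.81)]
turner [([232, 315, 330, 422], 0.96)]
pot_lid [([391, 253, 472, 305], 0.66)]
wrist [[409.829904359887, 0.0, 318.8936836959178], [0.0, 409.829904359887, 233.96196055272492], [0.0, 0.0, 1.0]] [[0.2949, 0.9193, 0.2605, 0.1329], [0.9555, -0.284, -0.0795, 0.6644], [0.0009, 0.2724, -0.9622, 0.3742], [0.0, 0.0, 0.0, 1.0]]
tin_a [([51, 456, 94, 480], 0.78)]
tin_a_grip []
tin_a_hoop []
rail_a []
rail_a_end []
rail_b []
rail_b_end []
board []
pot []
bottle []
jar []
funnel []
turner []
pot_lid []
2.25
```

View pics/scene0.png

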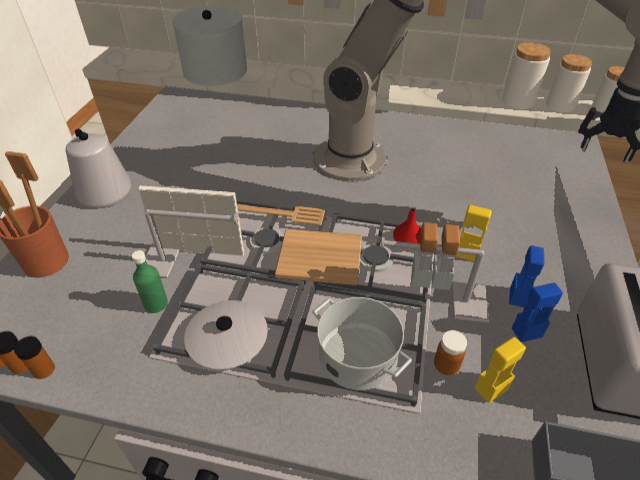

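View pics/side0.png

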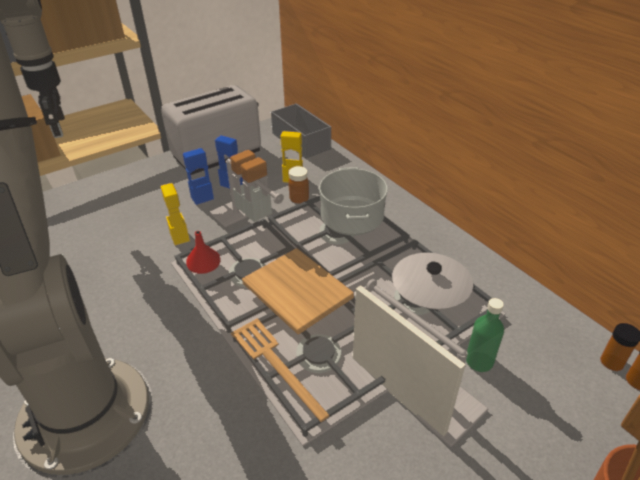

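View pics/wrist0.png

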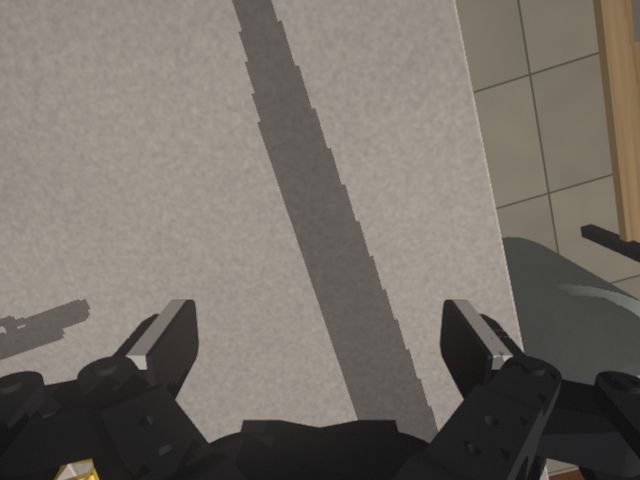

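```bash
python3 - <<'E'
import cv2
i=cv2.imread("pics/scene0.png"); cv2.imwrite("pics/sc_a.png",cv2.resize(i[190:420,370:570],None,fx=3.4,fy=2.6*1,interpolation=cv2.INTER_CUBIC)[:600])
cv2.imwrite("pics/sc_b.png",cv2.resize(i[170:300,120:380],None,fx=3,fy=3,interpolation=cv2.INTER_CUBIC))
i=cv2.imread("pics/side0.png"); cv2.imwrite("pics/si_a.png",cv2.resize(i[120:290,150:350],None,fx=3.5,fy=3.5,interpolation=cv2.INTER_CUBIC))
cv2.imwrite("pics/si_b.png",cv2.resize(i[230:460,220:520],None,fx=2.6,fy=2.6,interpolation=cv2.INTER_CUBIC))
E
```

```text
(no output)
```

View pics/sc_a.png

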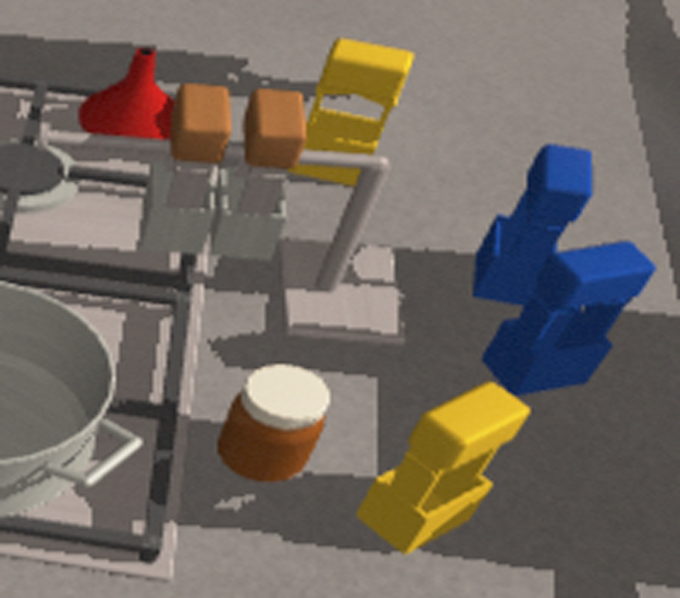

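View pics/sc_b.png

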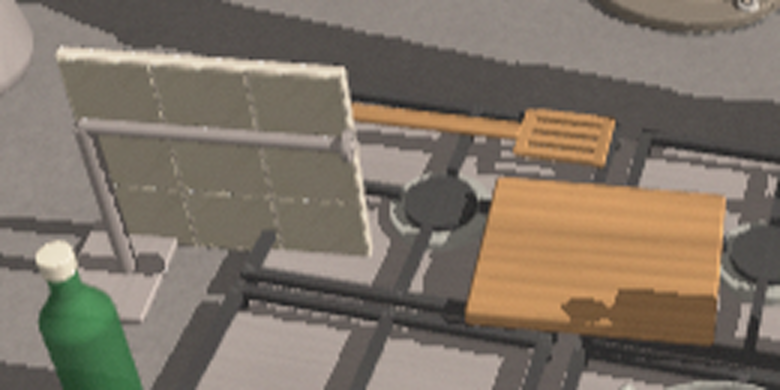

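View pics/si_a.png

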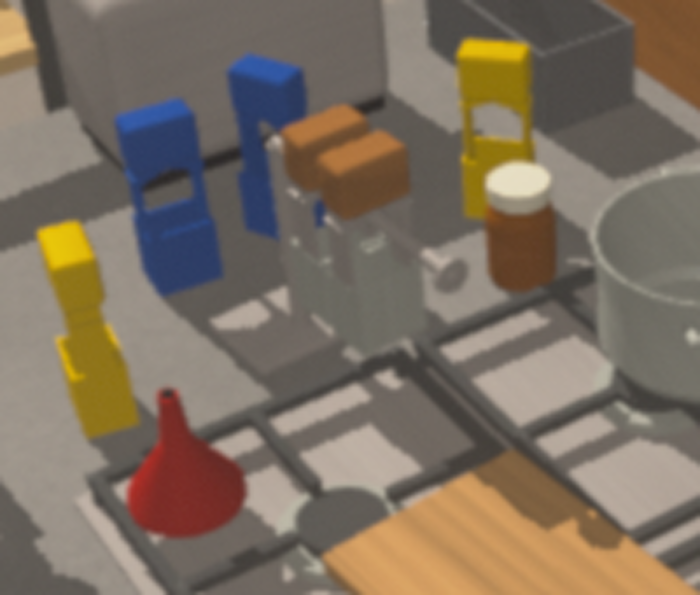

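View pics/si_b.png

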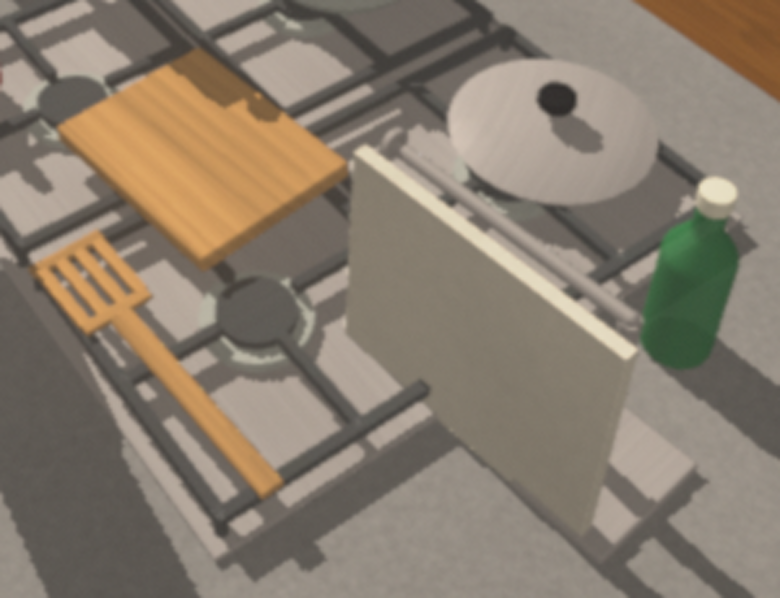

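```bash
python3 - <<'E'
import cv2
def crop(src,x0,y0,x1,y1,s,n):
    i=cv2.imread(src)[y0:y1,x0:x1]; i=cv2.resize(i,None,fx=s,fy=s,interpolation=cv2.INTER_CUBIC)
    for x in range(x0-x0%-10,x1,10):
        if x>=x0: cv2.putText(i,str(x),((x-x0)*s,8),0,.3,(0,0,255)); cv2.line(i,((x-x0)*s,10),((x-x0)*s,16),(0,0,255))
    for y in range(y0-y0%-10,y1,10):
        if y>=y0: cv2.putText(i,str(y),(0,(y-y0)*s+3),0,.3,(0,0,255)); cv2.line(i,(20,(y-y0)*s),(26,(y-y0)*s),(0,0,255))
    cv2.imwrite(n,i)
crop("pics/scene0.png",375,210,500,310,6,"pics/z1.png")
crop("pics/side0.png",210,140,310,225,7,"pics/z2.png")
crop("pics/scene0.png",130,180,255,270,6,"pics/z3.png")
crop("pics/side0.png",345,275,495,390,5,"pics/z4.png")
E
```

```text
(no output)
```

View pics/z1.png

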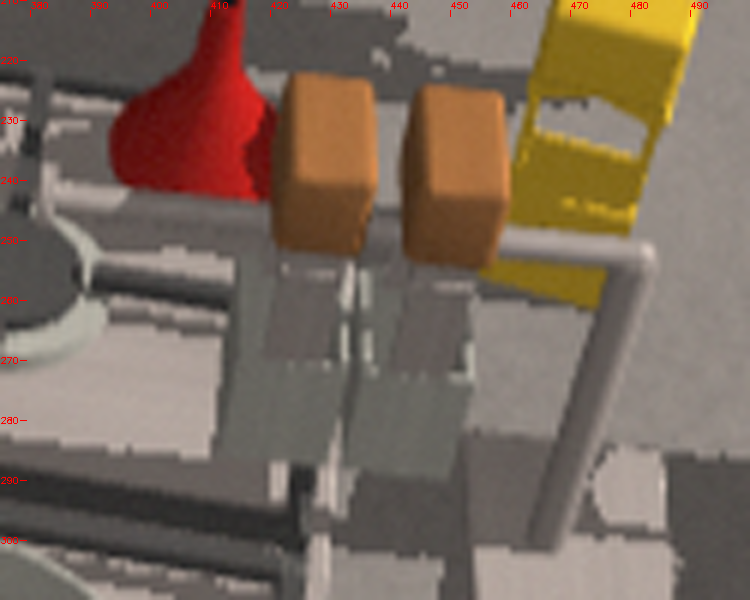

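View pics/z2.png

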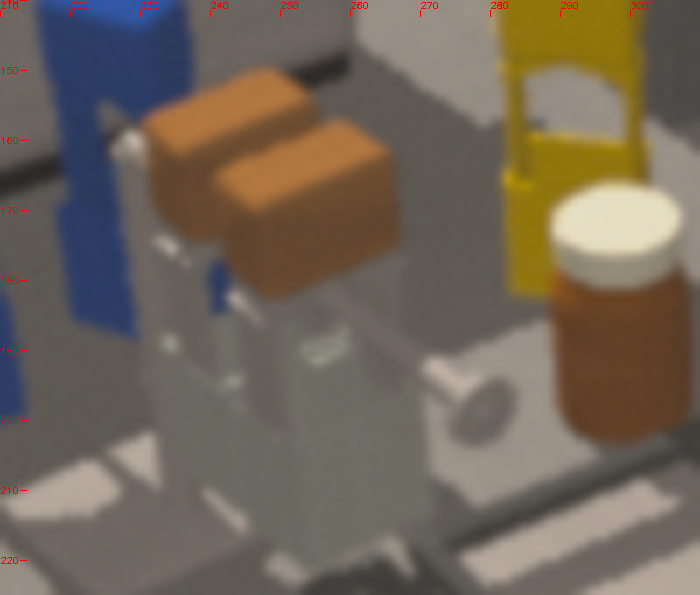

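View pics/z3.png

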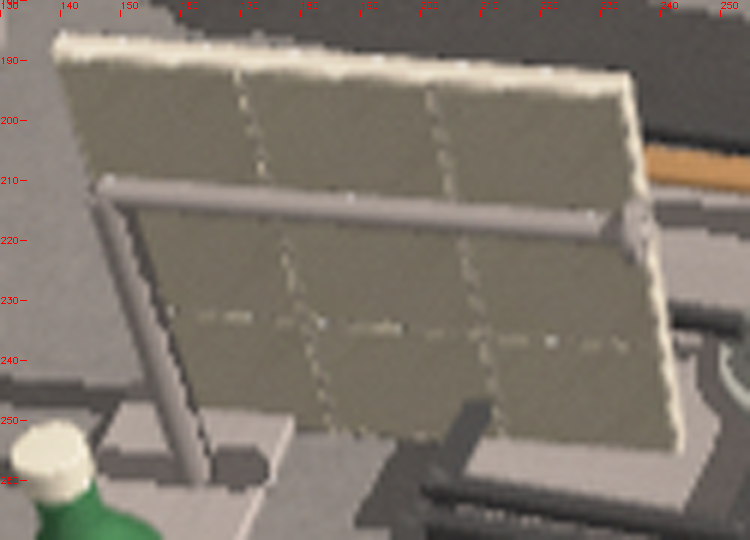

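View pics/z4.png

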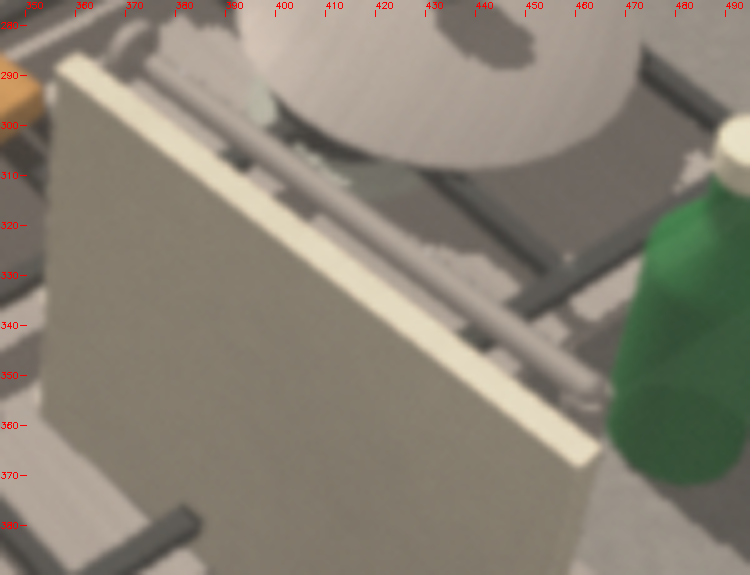

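```bash
cat > h.py <<'E'
import numpy as np
from scipy.optimize import least_squares
C={"scene":([498.2021,318.5172,238.876],[[-0.2228,0.6796,-0.699,1.3214],[0.9749,0.1528,-0.1622,0.2013],[-0.0034,-0.7175,-0.6965,0.933]]),
"side":([539.7467,316.5852,236.4828],[[0.8212,-0.3739,0.4312,0.0451],[-0.5706,-0.5207,0.6351,-0.7117],[-0.013,-0.7675,-0.6409,0.8902]])}
def proj(c,P):
    k,T=C[c]; T=np.array(T); p=(np.asarray(P)-T[:,3])@T[:,:3]
    return np.array([k[0]*p[0]/p[2]+k[1],k[0]*p[1]/p[2]+k[2]])
def loc(x,y,z,a,l): 
    c,s=np.cos(a),np.sin(a); return np.array([x+c*l[0]-s*l[1],y+s*l[0]+c*l[1],z+l[2]])
E
cat > fit.py <<'E'
from h import *
A=[("scene",(382.5,242.3),(0,-.210,.17)),("scene",(482.5,252.5),(0,0,.17)),("side",(278.7,198.9),(0,-.213,.17)),("side",(228.3,159.7),(0,0,.172))]
t=.0694
T=[("scene",(422.8,222.5),(-1,-1,1)),("scene",(437.2,223.7),(-1,1,1)),("scene",(437.8,240.5),(1,1,1)),("scene",(421.2,240),(1,-1,1)),("scene",(420.8,250.8),(1,-1,-1)),("scene",(435.3,252.5),(1,1,-1)),
("side",(241,165),(-1,1,1)),("side",(259.3,157.4),(1,1,1)),("side",(265.7,161.4),(1,-1,1)),("side",(246.9,169.7),(-1,-1,1)),("side",(248.9,182.6),(-1,-1,-1)),("side",(267.1,175),(1,-1,-1))]
def fa(p,zf=None):
    x,y,z,a,s=p; r=[]
    for c,u,l in A: r+=list(proj(c,loc(x,y,z,a,l))-u)
    for c,u,l in T: r+=list(proj(c,loc(x,y,z,a,(.028*l[0],-s+.016*l[1],.1994+.02*l[2])))-u)
    return np.array(r)
s=least_squares(fa,[.55,.38,0,0,.1]);print("A",s.x.round(4),np.abs(s.fun).round(1)); p=s.x
print("grip",loc(*p[:4],(0,-p[4],.1994)),"end",loc(*p[:4],(0,-.21,.17)))
s=least_squares(lambda q:fa([q[0],q[1],0,q[2],q[3]]),[.55,.38,0,.1]);p=[s.x[0],s.x[1],0,s.x[2],s.x[3]];print("A z=0",s.x.round(4),s.cost)
print("grip",loc(*p[:4],(0,-p[4],.1994)),"end",loc(*p[:4],(0,-.21,.17)))
# tin alone
def ft(p):
    r=[]
    for c,u,l in T: r+=list(proj(c,loc(*p,(.028*l[0],.016*l[1],.02*l[2])))-u)
    return np.array(r)
s=least_squares(ft,[.55,.3,.2,0]);print("tin",s.x.round(4),s.cost)
B=[("scene",(236,217.5),(0,.210,.17)),("scene",(147.5,211.7),(0,0,.17)),("side",(371.6,283),(0,.21,.17)),("side",(465,352),(0,0,.17)),
("scene",(140,190),(-.039,-.03,.205)),("scene",(234,195.8),(-.039,.2,.205)),("side",(361,286.4),(-.039,.2,.205)),("side",(465,365),(-.039,-.03,.205))]
def fb(p):
    r=[]
    for c,u,l in B: r+=list(proj(c,loc(*p,l))-u)
    return np.array(r)
s=least_squares(fb,[.55,-.3,0,0]);print("B",s.x.round(4),s.fun.round(1));print(loc(*s.x,(0,.21,.17)))
E
python3 fit.py
```

```text
A [5.201e-01 3.738e-01 1.000e-04 7.630e-02 1.166e-01] [0.9 0.3 0.4 0.1 0.3 0.1 0.6 0.4 0.2 1.8 0.6 1.6 0.6 0.2 1.4 1.3 0.9 1.5
 0.  1.4 1.6 0.7 0.1 1.3 1.5 0.2 0.2 0.4 0.2 2.  1.3 1. ]
grip [0.52902608 0.25753414 0.19949247] end [0.53615066 0.16439585 0.17009247]
A z=0 [0.5201 0.3738 0.0764 0.1166] 15.582503819291288
grip [0.52900311 0.25755565 0.1994    ] end [0.53613213 0.16441911 0.17      ]
tin [0.5292 0.2576 0.1994 0.0752] 14.614082840202293
B [ 5.545e-01 -3.842e-01 -1.000e-04  1.073e-01] [ 0.3  1.1  0.7  0.1  0.   2.3 -2.2  0.9 -1.7 -1.3  0.3 -0.   0.3 -1.8
  1.5 -1.1]
[ 0.53204711 -0.17540377  0.16993416]
```

```bash
python3 - <<'E'
from h import *
from scipy.spatial.transform import Rotation as R
M=R.from_rotvec([-1.33746369,-0.98462483,0.98689138]).as_matrix();print(M.round(3))
def ray(c,u,z):
    k,T=C[c];T=np.array(T);d=T[:,:3]@np.array([(u[0]-k[1])/k[0],(u[1]-k[2])/k[0],1]);return (T[:,3]+d*(z-T[2,3])/d[2])[:2].round(3)
for n,c,u,z in [("bd","scene",(285.7,229.3),.048),("bd","scene",(361.3,235.3),.048),("bd","scene",(276,276),.048),("bd","side",(293,251),.048),("bd","side",(353.8,293.5),.048),("bd","side",(243,278),.048),("bd","side",(298.8,327),.048),
 ("funneltip","scene",(412,209),.12),("funneltip","side",(198.5,232),.12),("pot L","scene",(316,318),.125),("pot R","scene",(402,325),.125),("pot side L","side",(319,190),.125),("pot R","side",(386,190),.125),("jar","side",(298,172),.09),("lid knob","side",(434,268),.074),("bottle","side",(496,306),.17),("yellow far","scene",(477,212),.15),("yellow far side","side",(170,190),.15)]: print(n,ray(c,u,z))
E
```

```text
[[ 0.295 -0.    -0.955]
 [ 0.955 -0.002  0.295]
 [-0.002 -1.    -0.   ]]
bd [ 0.417 -0.096]
bd [0.396 0.099]
bd [ 0.578 -0.075]
bd [0.536 0.111]
bd [ 0.567 -0.082]
bd [0.396 0.1  ]
bd [ 0.419 -0.091]
funneltip [0.35  0.216]
funneltip [0.356 0.22 ]
pot L [0.733 0.059]
pot R [0.712 0.228]
pot side L [0.667 0.19 ]
pot R [0.8   0.093]
jar [0.698 0.334]
lid knob [ 0.742 -0.142]
bottle [ 0.68  -0.345]
yellow far [0.363 0.367]
yellow far side [0.357 0.37 ]
```

Request:
send_rows(
  plan=[
    [0, -1, 0, 9.8, 1],
    [0, -1, 0, 9.8, 1],
    [0, -1, 0, 9.8, 1],
    [0, -1, 0, 9.8, 1],
    [0, -1, 0, 9.8, 1],
    [0, -1, 0, 9.7, 1],
    [0, 0, 0, 9.7, 1],
    [0, 0, 0, 0, 1],
  ],
  force=60,
)

```text
clock: 3.25
tcp_pos: [0.1992, 0.6449, 0.3053]
orientation: [-1.57, -0.062, 0.062]
contact_force: [-0.1, 0.1, 0.8]
grip_width: 0.0854
```

```bash
cat > st.py <<'E'
from h import *
from bench import r
from scipy.spatial.transform import Rotation as R
import sys
o=r.get_obs(); M=R.from_rotvec(o["orientation"]).as_matrix()
print(round(o["clock"],2),o["tcp_pos"].round(4),"w",round(o["grip_width"],4),"F",o["contact_force"].round(1),"q",o["joints"].round(2)); print("x ang",np.degrees(np.arctan2(M[1,0],M[0,0])).round(2),"tool y",M[:,1].round(3))
if len(sys.argv)>3:
    g=np.array([float(v) for v in sys.argv[1:4]]); print("tool shift cm",(M.T@(g-o["tcp_pos"])*100).round(2))
    if len(sys.argv)>4: print("spin",(np.degrees(np.arctan2(M[1,0],M[0,0]))-float(sys.argv[4])).round(2))
E
python3 st.py .529 .2575 .30 4.4
```

```text
3.25 [0.1992 0.6449 0.3053] w 0.0854 F [-0.1  0.1  0.8] q [-1.56  0.44  0.28  1.5  -0.13  1.22 -1.18]
x ang 4.52 tool y [ 0. -0. -1.]
tool shift cm [ 29.83   0.54 -41.22]
spin 0.12
```

Request:
send_rows(
  plan=[
    [2.5, 0, -3.5, 0, 1],
    [3, 0, -4.1, 0, 1],
    [3, 0, -4.1, 0, 1],
    [3, 0, -4.1, 0, 1],
    [3, 0, -4.1, 0, 1],
    [3, 0, -4.1, 0, 1],
    [3, 0, -4.1, 0, 1],
    [3, 0, -4.1, 0, 1],
    [3, 0, -4.1, 0, 1],
    [2.3, 0, -3.2, 0, 1],
    [1, 0, -1.7, 0, 1],
    [0, 0, 0, 0, 1],
  ],
)

```text
clock: 4.75
tcp_pos: [0.529, 0.2553, 0.3053]
orientation: [-1.571, -0.06, 0.06]
contact_force: [-0.6, 1.1, 0.8]
grip_width: 0.0851
```

```bash
python3 st.py .529 .2575 .193 4.4; python3 - <<'E'
from bench import r
import cv2
for c in ["wrist","scene"]:
    f=r.grab_frame(c); cv2.imwrite(f"pics/{c}1.png",f["image"][:,:,::-1])
    if c=="wrist": import numpy as np; np.savez("w1.npz",K=f["camera_matrix"],T=f["cam_to_world"])
E
```

```text
4.75 [0.529  0.2553 0.3053] w 0.0851 F [-0.6  1.1  0.8] q [-0.94  0.3   0.48  1.73 -0.15  1.15 -0.34]
x ang 4.39 tool y [ 0.    -0.001 -1.   ]
tool shift cm [1.000e-02 1.123e+01 2.300e-01]
spin -0.01
```

View pics/wrist1.png

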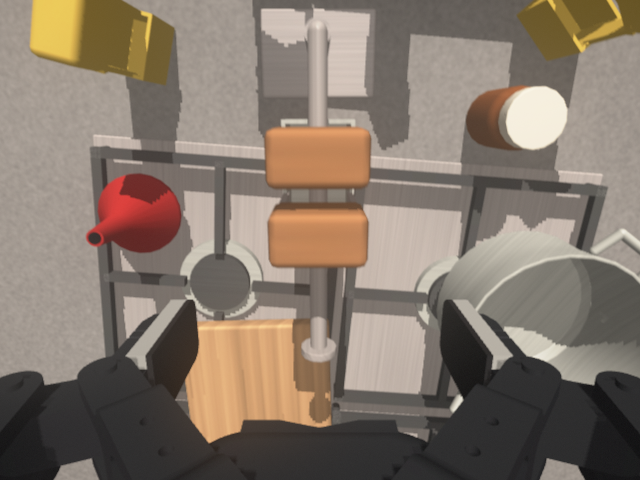

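View pics/scene1.png

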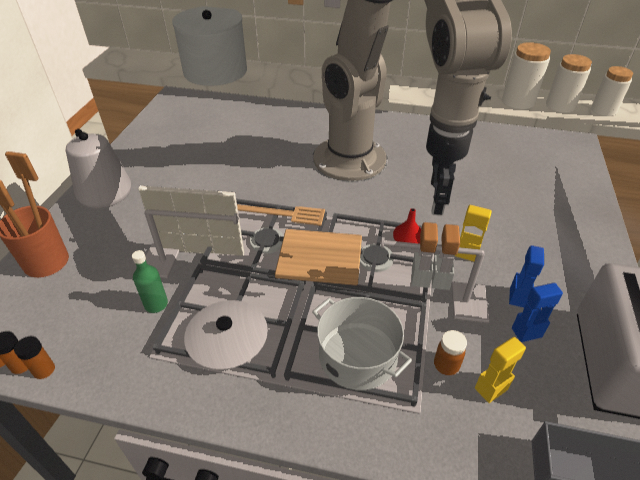

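```bash
python3 - <<'E'
import numpy as np
d=np.load("w1.npz");K,T=d["K"],d["T"]
def ray(u,z):
    v=T[:3,:3]@np.linalg.inv(K)@[u[0],u[1],1];return (T[:3,3]+v*(z-T[2,3])/v[2])[:2].round(4)
# top face corners of tin_a: (273,208)(365,208)(367,241?)(270,241)
for u,z in [((272,207),.2194),((366,207),.2194),((367,241),.2194),((270,241),.2194),((269,266),.1794),((367,266),.1794),((319,350),.17),((318,27),.17),((266,160),.2194),((369,160),.2194)]: print(u,ray(u,z))
E
```

```text
(272, 207) [0.5019 0.2758]
(366, 207) [0.552  0.2797]
(367, 241) [0.5546 0.2608]
(270, 241) [0.5017 0.2567]
(269, 266) [0.4977 0.227 ]
(367, 266) [0.5623 0.232 ]
(319, 350) [0.536  0.1613]
(318, 27) [0.5189 0.3745]
(266, 160) [0.4976 0.3004]
(369, 160) [0.5509 0.3045]
```

```bash
python3 - <<'E'
import numpy as np
from h import loc
d=np.load("w1.npz");K,T=d["K"],d["T"];print(T.round(3))
def pj(P):
    p=K@(T[:3,:3].T@(P-T[:3,3]));return (p[:2]/p[2]).round(0)
for z in(1,-1):
  for x,y in[(-1,1),(1,1),(1,-1),(-1,-1)]: print(z,x,y,pj(loc(.529,.2575,.1994,.0763,(.028*x,.016*y,.02*z))))
print(pj(np.array([.536,.1644,.17])))
E
```

```text
[[ 0.997  0.074  0.021  0.523]
 [ 0.077 -0.959 -0.272  0.323]
 [ 0.     0.272 -0.962  0.434]
 [ 0.     0.     0.     1.   ]]
1 -1 1 [268. 215.]
1 1 1 [372. 215.]
1 1 -1 [370. 271.]
1 -1 -1 [270. 271.]
-1 -1 1 [275. 200.]
-1 1 1 [364. 201.]
-1 1 -1 [363. 249.]
-1 -1 -1 [277. 249.]
[319. 346.]
```

Request:
send_rows(
  plan=[
    [0, 1.5, 0.3, 0, 1],
    [0, 2, 0, 0, 1],
    [0, 2, 0, 0, 1],
    [0, 2, 0, 0, 1],
    [0, 2, 0, 0, 1],
    [0, 1.2, 0, 0, 1],
    [0, 0.5, 0, 0, 1],
    [0, 0, 0, 0, 1],
  ],
)

```text
clock: 5.85
tcp_pos: [0.5279, 0.2604, 0.1932]
orientation: [-1.57, -0.061, 0.061]
contact_force: [-0.7, 0.3, 0.0]
grip_width: 0.0854
```

```bash
python3 st.py .529 .258 .193 4.4
```

```text
5.85 [0.5279 0.2604 0.1932] w 0.0854 F [-0.7  0.3  0. ] q [-0.91  0.41  0.44  1.84 -0.22  0.93 -0.29]
x ang 4.45 tool y [-0. -0. -1.]
tool shift cm [ 0.09  0.02 -0.25]
spin 0.05
```

Request:
send_rows(
  plan=[
    [0.1, 0, -0.2, 0, 1],
    [0, 0, 0, 0, 0.7],
    [0, 0, 0, 0, 0.6],
    [0, 0, 0, 0, 0.5],
    [0, 0, 0, 0, 0.4],
    [0, 0, 0, 0, 0.4],
    [0, 0, 0, 0, 0.4],
  ],
  force=50,
)

```text
clock: 6.72
tcp_pos: [0.5289, 0.2583, 0.194]
orientation: [-1.569, -0.06, 0.061]
contact_force: [-2.9, 0.1, 5.6]
grip_width: 0.0554
```

```bash
python3 st.py
```

```text
6.72 [0.5289 0.2583 0.194 ] w 0.0554 F [-2.9  0.1  5.6] q [-0.9   0.41  0.44  1.84 -0.22  0.93 -0.28]
x ang 4.43 tool y [-0.     0.001 -1.   ]
```

Request:
send_rows(
  plan=[
    [0, -0.4, 0, 0, 0.4],
    [0, -0.8, 0, 0, 0.4],
    [0, -0.7, 0, 0, 0.4],
    [0, 0, 0, 0, 0.4],
  ],
)

```text
clock: 7.22
tcp_pos: [0.5296, 0.2584, 0.2131]
orientation: [-1.569, -0.062, 0.06]
contact_force: [-0.3, 0.7, -2.5]
grip_width: 0.0556
```

```bash
python3 st.py; python3 - <<'E'
from bench import r
import cv2
f=r.grab_frame("side"); cv2.imwrite("pics/s2.png",cv2.resize(f["image"][120:260,150:330,::-1],None,fx=4,fy=4,interpolation=cv2.INTER_CUBIC))
E
```

```text
7.22 [0.5296 0.2584 0.2131] w 0.0556 F [-0.3  0.7 -2.5] q [-0.91  0.39  0.45  1.83 -0.2   0.97 -0.29]
x ang 4.42 tool y [ 0.001  0.001 -1.   ]
```

View pics/s2.png

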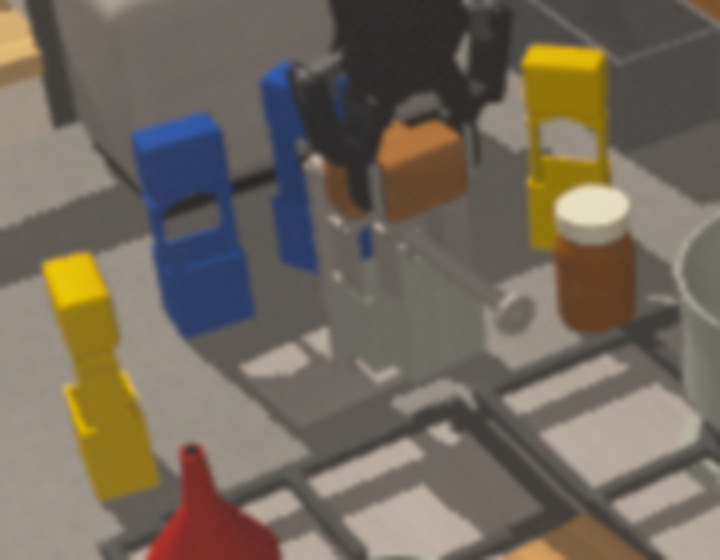

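Request:
send_rows(
  plan=[
    [0, 0, -0.7, 0, 0.4],
    [0, 0, -1.3, 0, 0.4],
    [0, 0, -1.5, 0, 0.4],
    [0, 0, -1.5, 0, 0.4],
    [0, 0, -1.5, 0, 0.4],
    [0, 0, -1.5, 0, 0.4],
    [0, 0, -1.5, 0, 0.4],
    [0, 0, -1.5, 0, 0.4],
    [0, 0, -1.5, 0, 0.4],
    [0, 0, -1.5, 0, 0.4],
    [0, 0, -1.5, 0, 0.4],
    [0, 0, -0.5, 0, 0.4],
  ],
)

```text
clock: 8.78
tcp_pos: [0.5416, 0.0972, 0.2124]
orientation: [-1.57, -0.059, 0.059]
contact_force: [0.4, 0.7, -1.3]
grip_width: 0.055
```

```bash
python3 st.py .490 .015 .195 4.4; python3 - <<'E'
from bench import r
import cv2
f=r.grab_frame("side"); cv2.imwrite("pics/s3.png",f["image"][:,:,::-1])
f=r.grab_frame("scene"); cv2.imwrite("pics/s3s.png",f["image"][:,:,::-1])
E
```

```text
8.78 [0.5416 0.0972 0.2124] w 0.055 F [ 0.4  0.7 -1.3] q [-0.7   0.33  0.5   1.92 -0.2   0.94 -0.02]
x ang 4.33 tool y [ 0. -0. -1.]
tool shift cm [-5.76  1.74 -7.81]
spin -0.07
```

View pics/s3.png

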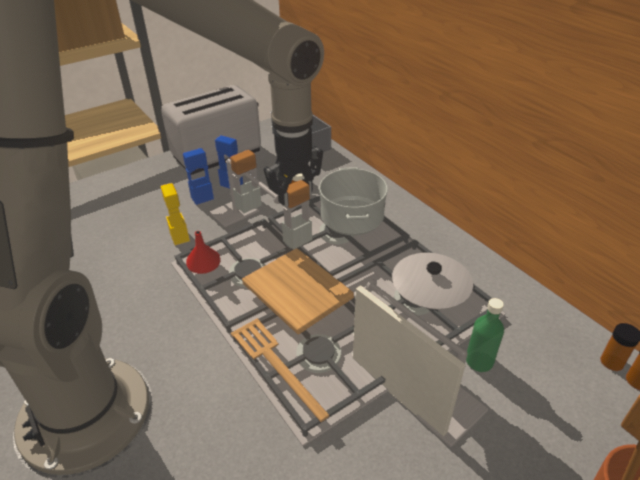

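View pics/s3s.png

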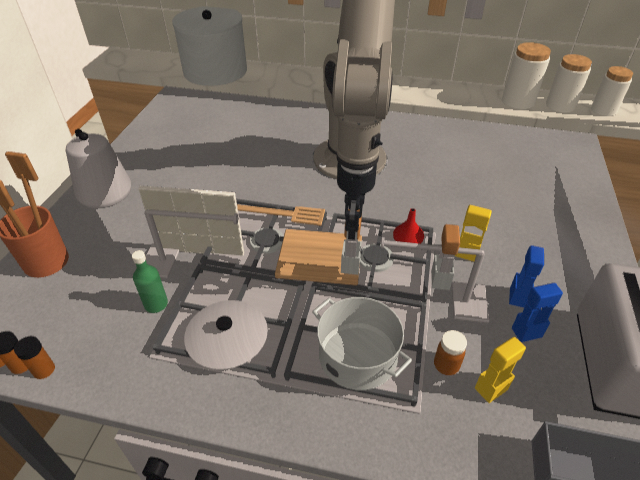

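Request:
send_rows(
  plan=[
    [-0.6, 0, -0.8, 0, 0.4],
    [-1.2, 0, -1.6, 0, 0.4],
    [-1.2, 0.3, -1.6, 0, 0.4],
    [-1.2, 0.6, -1.6, 0, 0.4],
    [-1.2, 0.8, -1.6, 0, 0.4],
    [-0.4, 0.8, -0.8, 0, 0.4],
    [0, 0.4, 0, 0, 0.4],
    [0, 0, 0, 0, 0.4],
  ],
)

```text
clock: 9.88
tcp_pos: [0.4901, 0.015, 0.183]
orientation: [-1.57, -0.061, 0.061]
contact_force: [0.1, 0.6, -2.0]
grip_width: 0.0554
```

```bash
python3 st.py .490 .010 .1726 4.4
```

```text
9.88 [0.4901 0.015  0.183 ] w 0.0554 F [ 0.1  0.6 -2. ] q [-0.61  0.27  0.53  2.08 -0.18  0.84  0.11]
x ang 4.47 tool y [-0. -0. -1.]
tool shift cm [-0.05  1.04 -0.5 ]
spin 0.07
```

Request:
send_rows(
  plan=[
    [0, 0.4, 0, 0, 0.4],
    [0, 0.3, 0, 0, 0.4],
    [0, 0.2, 0, 0, 0.4],
    [0, 0.1, 0, 0, 0.4],
    [0, 0, 0, 0, 0.4],
  ],
)

```text
clock: 10.5
tcp_pos: [0.4898, 0.0144, 0.1733]
orientation: [-1.57, -0.061, 0.061]
contact_force: [-0.3, -0.6, -1.8]
grip_width: 0.0556
```

Request:
send_rows(
  plan=[
    [0, 0.1, 0, 0, 0.4],
    [0, 0.1, 0, 0, 0.4],
    [0, 0, 0, 0, 0.4],
  ],
)

```text
clock: 10.88
tcp_pos: [0.4901, 0.0144, 0.1727]
orientation: [-1.569, -0.061, 0.06]
contact_force: [-5.1, 0.3, 13.8]
grip_width: 0.0558
```

Request:
send_rows(
  plan=[
    [0, -0.05, 0, 0, 0.4],
    [0, 0, 0, 0, 0.75],
    [0, 0, 0, 0, 0.9],
    [0, 0, 0, 0, 1],
    [0, 0, 0, 0, 1],
    [0, 0, 0, 0, 1],
  ],
)

```text
clock: 11.62
tcp_pos: [0.4898, 0.0144, 0.1717]
orientation: [-1.57, -0.061, 0.061]
contact_force: [-0.3, 0.1, -0.6]
grip_width: 0.0857
```

```bash
python3 st.py; python3 - <<'E'
from bench import r
import cv2
f=r.grab_frame("side"); cv2.imwrite("pics/s4.png",cv2.resize(f["image"][160:350,220:420,::-1],None,fx=3,fy=3,interpolation=cv2.INTER_CUBIC))
E
```

```text
11.62 [0.4898 0.0144 0.1717] w 0.0857 F [-0.3  0.1 -0.6] q [-0.6   0.29  0.52  2.09 -0.2   0.81  0.12]
x ang 4.42 tool y [-0. -0. -1.]
```

View pics/s4.png

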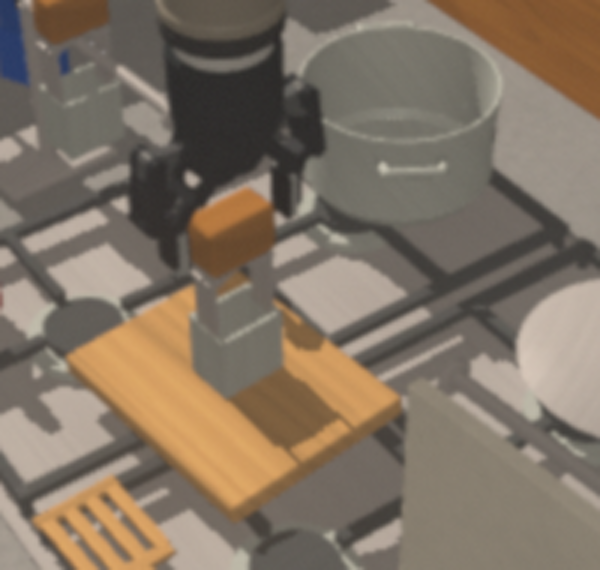

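Request:
send_rows(
  plan=[
    [0, -0.7, 0, 0, 1],
    [0, -1.5, 0, 0, 1],
    [0, -2, 0, 0, 1],
    [0, -2, 0, 0, 1],
    [0, -1.8, 0, 0, 1],
  ],
)

```text
clock: 12.3
tcp_pos: [0.4901, 0.0143, 0.2537]
orientation: [-1.57, -0.062, 0.059]
contact_force: [-0.3, -0.4, 0.2]
grip_width: 0.0852
```

Request:
send_rows(
  plan=[
    [0, 0, 0, 10, 1],
    [0, 0, 0, 10, 1],
    [0, 0, 0, 10, 1],
    [0, 0, 0, 10, 1],
    [0, 0, 0, 10, 1],
    [0, 0, 0, 10, 1],
    [0, 0, 0, 10, 1],
    [0, 0, 0, 10, 1],
    [0, 0, 0, 10, 1],
    [0, 0, 0, 0, 1],
  ],
)

```text
clock: 13.55
tcp_pos: [0.49, 0.0145, 0.2526]
orientation: [-1.244, 1.151, -1.151]
contact_force: [-0.1, -0.4, 0.1]
grip_width: 0.0855
```

```bash
python3 st.py .49 .0144 .173 -85.6; python3 - <<'E'
from bench import r
import cv2, numpy as np
from h import loc
f=r.grab_frame("wrist"); K,T=f["camera_matrix"],f["cam_to_world"]
im=f["image"][:,:,::-1].copy()
P=[]
for z in(1,-1):
  for x,y in[(-1,1),(1,1),(1,-1),(-1,-1)]:
    q=loc(.49,.0144,.178,.0768,(.028*x,.016*y,.02*z));p=K@(T[:3,:3].T@(q-T[:3,3]));p=p[:2]/p[2];P.append(tuple(int(round(v)) for v in p))
print(P)
cv2.imwrite("pics/w5raw.png",im)
for i in range(4):
    cv2.line(im,P[i],P[(i+1)%4],(0,255,0),1);cv2.line(im,P[4+i],P[4+(i+1)%4],(255,0,0),1)
cv2.imwrite("pics/w5.png",im)
E
```

```text
13.55 [0.49   0.0145 0.2526] w 0.0855 F [-0.1 -0.4  0.1] q [-0.85  0.19  0.8   2.02 -0.17  0.99 -1.46]
x ang -85.49 tool y [ 0.001  0.001 -1.   ]
tool shift cm [ 0.01  7.96 -0.01]
spin 0.11
[(285, 321), (283, 210), (353, 210), (350, 321), (291, 288), (289, 195), (347, 195), (345, 289)]
```

View pics/w5.png

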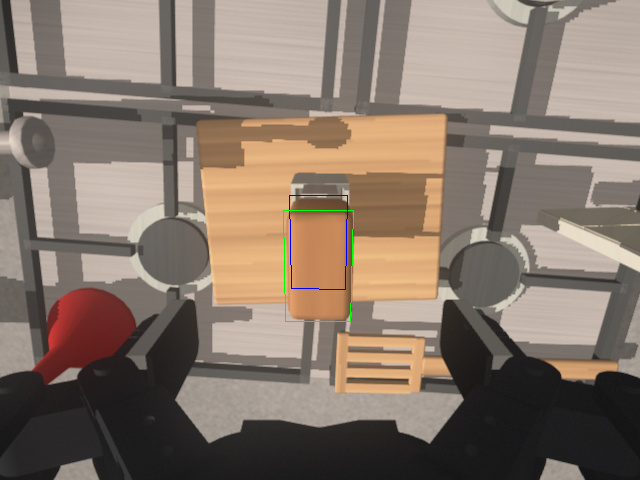

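Request:
send_rows(
  plan=[
    [0, 1, 0, 0, 1],
    [0, 2, 0, 0, 1],
    [0, 2, 0, 0, 1],
    [0, 1.5, 0, 0, 1],
    [0, 0.9, 0, 0, 1],
    [0, 0.35, 0, 0, 1],
    [0, 0, 0, 0, 1],
  ],
)

```text
clock: 14.48
tcp_pos: [0.49, 0.0143, 0.1744]
orientation: [-1.245, 1.152, -1.152]
contact_force: [-0.1, 0.3, -0.2]
grip_width: 0.085
```

Request:
send_rows(
  plan=[
    [0, 0, 0, 0, 0.7],
    [0, 0, 0, 0, 0.5],
    [0, 0, 0, 0, 0.4],
    [0, 0, 0, 0, 0.3],
    [0, 0, 0, 0, 0.2],
    [0, 0, 0, 0, 0.15],
    [0, 0, 0, 0, 0.15],
    [0, 0, 0, 0, 0.15],
  ],
  force=50,
)

```text
clock: 15.48
tcp_pos: [0.4902, 0.0144, 0.1746]
orientation: [-1.244, 1.152, -1.153]
contact_force: [-0.6, -0.2, 5.8]
grip_width: 0.0314
```

```bash
python3 st.py
```

```text
15.47 [0.4902 0.0144 0.1746] w 0.0314 F [-0.6 -0.2  5.8] q [-0.77  0.32  0.74  2.1  -0.3   0.83 -1.34]
x ang -85.59 tool y [ 0.001  0.    -1.   ]
```

Request:
send_rows(
  plan=[
    [0, -0.5, 0, 0, 0.15],
    [0, -1, 0, 0, 0.15],
    [0, -1.2, 0, 0, 0.15],
    [0, -1, 0, -0.8, 0.15],
    [0, -0.4, 0, -0.9, 0.15],
    [0, 0, 0, 0, 0.15],
  ],
)

```text
clock: 16.23
tcp_pos: [0.4899, 0.0146, 0.2156]
orientation: [-1.257, 1.13, -1.13]
contact_force: [0.6, -0.9, -2.0]
grip_width: 0.0314
```

```bash
python3 st.py .525 -.105 .215 -83.85
```

```text
16.23 [0.4899 0.0146 0.2156] w 0.0314 F [ 0.6 -0.9 -2. ] q [-0.81  0.25  0.77  2.06 -0.22  0.91 -1.38]
x ang -83.85 tool y [ 0.001  0.    -1.   ]
tool shift cm [12.26  0.05  2.21]
spin 0.0
```

Request:
send_rows(
  plan=[
    [0.8, 0, 0.2, 0, 0.15],
    [1.8, 0, 0.3, 0, 0.15],
    [2, 0, 0.4, 0, 0.15],
    [2, 0, 0.4, 0, 0.15],
    [2, 0, 0.4, 0, 0.15],
    [2, 0, 0.4, 0, 0.15],
    [1.2, 0, 0.1, 0, 0.15],
    [0.4, 0, 0, 0, 0.15],
    [0, 0, 0, 0, 0.15],
  ],
)

```text
clock: 17.35
tcp_pos: [0.5245, -0.1044, 0.2151]
orientation: [-1.258, 1.131, -1.13]
contact_force: [-0.3, -0.0, -1.9]
grip_width: 0.0314
```

```bash
python3 st.py .525 -.105 .215 -83.85; python3 - <<'E'
from bench import r
import cv2, numpy as np
from h import loc
p=(.5545,-.3842,0,.1073)
for n in ["wrist","scene","side"]:
    f=r.grab_frame(n); K,T=f["camera_matrix"],f["cam_to_world"]; im=f["image"][:,:,::-1].copy()
    if n=="wrist": cv2.imwrite("pics/w6raw.png",im)
    def pj(q):
        q=K@(T[:3,:3].T@(q-T[:3,3]));q=q[:2]/q[2];return tuple(int(round(v)) for v in q)
    cv2.line(im,pj(loc(*p,(0,0,.17))),pj(loc(*p,(0,.21,.17))),(0,255,0),1)
    pl=[pj(loc(*p,(-.039,y,.205))) for y in(-.03,.2)];cv2.line(im,*pl,(255,0,0),1)
    print(n,pj(loc(*p,(0,0,.17))),pj(loc(*p,(0,.21,.17))),pl)
    cv2.imwrite(f"pics/{n}6.png",im)
    if n=="scene": cv2.imwrite("pics/sc6.png",cv2.resize(im[170:310,120:370],None,fx=3.2,fy=3.2,interpolation=cv2.INTER_CUBIC))
    if n=="side": cv2.imwrite("pics/si6.png",cv2.resize(im[210:410,280:510],None,fx=3,fy=3,interpolation=cv2.INTER_CUBIC))
E
```

```text
17.35 [ 0.5245 -0.1044  0.2151] w 0.0314 F [-0.3 -0.  -1.9] q [-0.54  0.35  0.78  1.96 -0.3   0.95 -1.08]
x ang -83.88 tool y [-0.001  0.    -1.   ]
tool shift cm [0.07 0.01 0.04]
spin -0.03
wrist (938, 275) (475, 275) [(1101, 400), (522, 399)]
scene (148, 212) (236, 219) [(138, 189), (234, 196)]
side (463, 353) (372, 285) [(467, 364), (361, 285)]
```

View pics/wrist6.png

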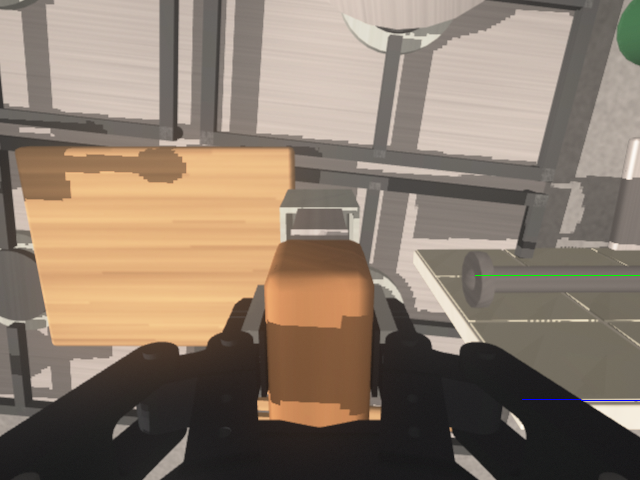

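View pics/sc6.png

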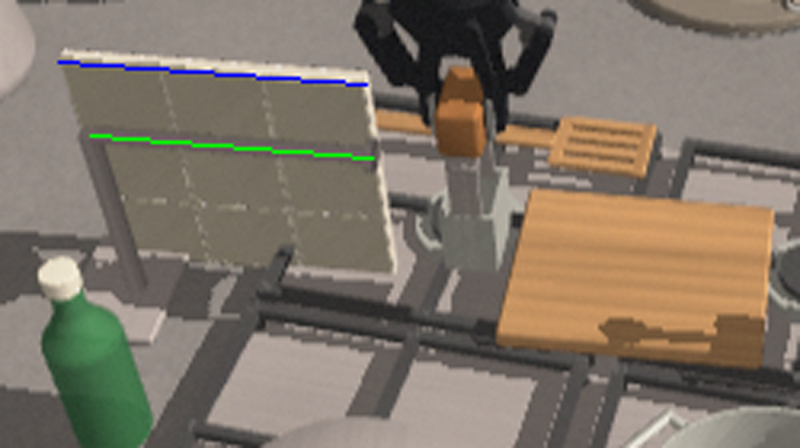

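View pics/si6.png

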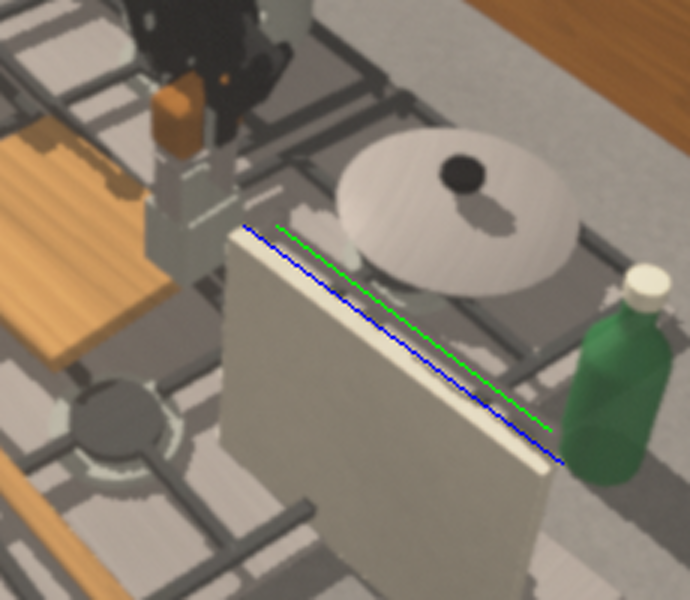

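Request:
send_rows(
  plan=[
    [0.6, 0, -0.1, 0, 0.15],
    [1.2, 0, 0, 0, 0.15],
    [1.2, 0, 0, 0, 0.15],
    [1, 0, 0, 0, 0.15],
    [0, 0, 0, 0, 0.15],
  ],
)

```text
clock: 18.12
tcp_pos: [0.5279, -0.1459, 0.2154]
orientation: [-1.257, 1.131, -1.132]
contact_force: [0.5, 0.1, -1.6]
grip_width: 0.0322
```

```bash
python3 st.py .5277 -.1443 .215 -83.85; python3 - <<'E'
from bench import r
import cv2, numpy as np
for n in ["wrist","scene"]:
    f=r.grab_frame(n); im=f["image"][:,:,::-1].copy()
    if n=="scene": im=cv2.resize(im[170:310,120:370],None,fx=3.2,fy=3.2,interpolation=cv2.INTER_CUBIC)
    cv2.imwrite(f"pics/{n}7.png",im)
E
```

```text
18.12 [ 0.5279 -0.1459  0.2154] w 0.0322 F [ 0.5  0.1 -1.6] q [-0.46  0.38  0.78  1.93 -0.32  0.96 -0.99]
x ang -84.0 tool y [ 0.    -0.001 -1.   ]
tool shift cm [-0.16  0.04  0.  ]
spin -0.15
```

View pics/wrist7.png

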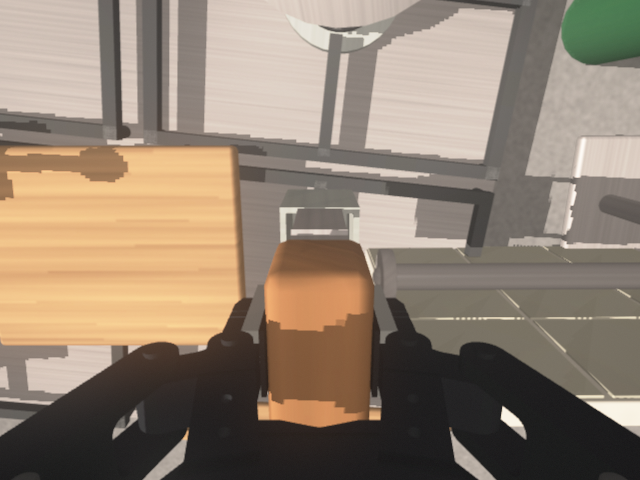

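View pics/scene7.png

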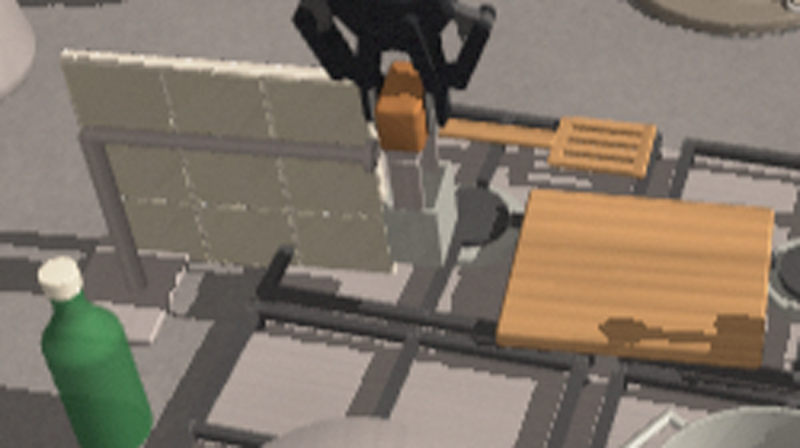

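Request:
send_rows(
  plan=[
    [0.5, 0, 0, 0, 0.15],
    [0.8, 0, 0, 0, 0.15],
    [0.8, 0, 0, 0, 0.15],
    [0.8, 0, 0, 0, 0.15],
    [0.6, 0, 0, 0, 0.15],
    [0, 0, 0, 0, 0.15],
  ],
)

```text
clock: 18.98
tcp_pos: [0.5316, -0.1799, 0.2153]
orientation: [-1.258, 1.131, -1.131]
contact_force: [-0.1, 0.4, -2.4]
grip_width: 0.0313
```

```bash
python3 st.py; python3 - <<'E'
from bench import r
import cv2, numpy as np
for n in ["side","scene"]:
    f=r.grab_frame(n); im=f["image"][:,:,::-1].copy()
    if n=="scene": im=cv2.resize(im[170:310,120:370],None,fx=3.2,fy=3.2,interpolation=cv2.INTER_CUBIC)
    else: im=cv2.resize(im[210:410,280:510],None,fx=3,fy=3,interpolation=cv2.INTER_CUBIC)
    cv2.imwrite(f"pics/{n}8.png",im)
E
```

```text
18.98 [ 0.5316 -0.1799  0.2153] w 0.0313 F [-0.1  0.4 -2.4] q [-0.38  0.4   0.77  1.9  -0.34  0.97 -0.92]
x ang -83.94 tool y [ 0. -0. -1.]
```

View pics/scene8.png

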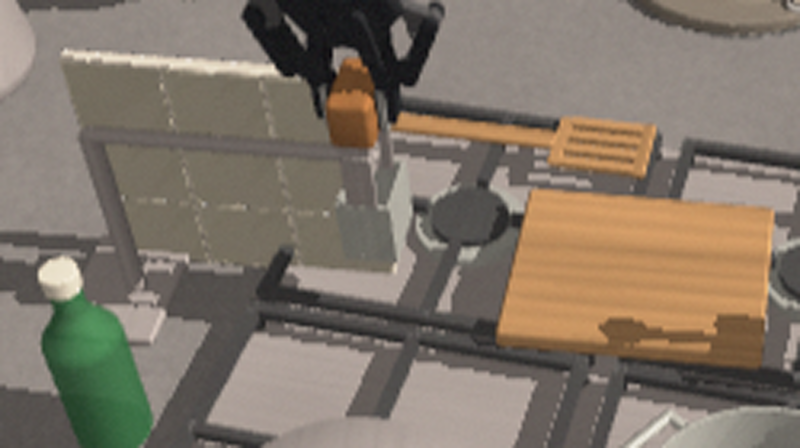

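View pics/side8.png

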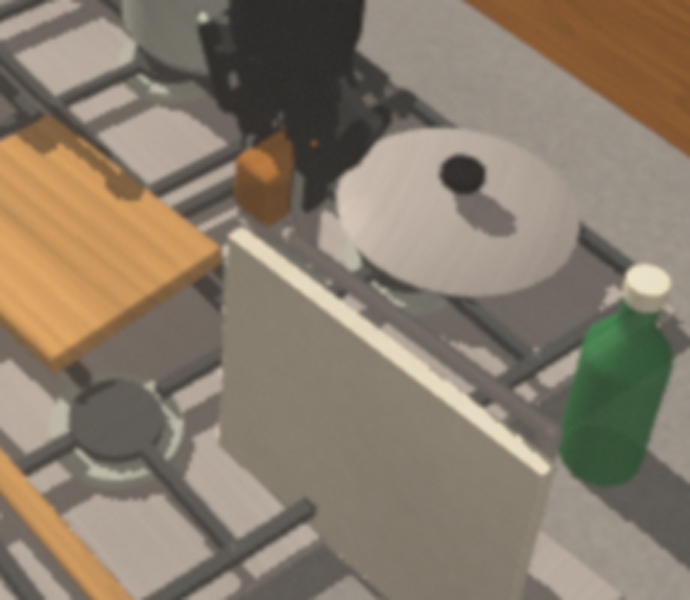

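Request:
send_rows(
  plan=[
    [0.5, 0, 0, 0, 0.15],
    [0.8, 0, 0, 0, 0.15],
    [0.8, 0, 0, 0, 0.15],
    [0.8, 0, 0, 0, 0.15],
    [0.8, 0, 0, 0, 0.15],
    [0.8, 0, 0, 0, 0.15],
    [0.8, 0, 0, 0, 0.15],
    [0.7, 0, 0, 0, 0.15],
    [0.4, 0, 0, 0, 0.15],
    [0, 0, 0, 0, 0.15],
  ],
)

```text
clock: 20.32
tcp_pos: [0.5385, -0.2432, 0.2153]
orientation: [-1.258, 1.13, -1.13]
contact_force: [0.6, 0.2, -1.7]
grip_width: 0.0318
```

```bash
python3 st.py; python3 - <<'E'
from bench import r
import cv2, numpy as np
for n in ["wrist","scene"]:
    f=r.grab_frame(n); im=f["image"][:,:,::-1].copy()
    if n=="scene": im=cv2.resize(im[170:310,120:370],None,fx=3.2,fy=3.2,interpolation=cv2.INTER_CUBIC)
    cv2.imwrite(f"pics/{n}9.png",im)
E
```

```text
20.32 [ 0.5385 -0.2432  0.2153] w 0.0318 F [ 0.6  0.2 -1.7] q [-0.25  0.46  0.76  1.83 -0.37  1.   -0.8 ]
x ang -83.9 tool y [-0. -0. -1.]
```

View pics/scene9.png

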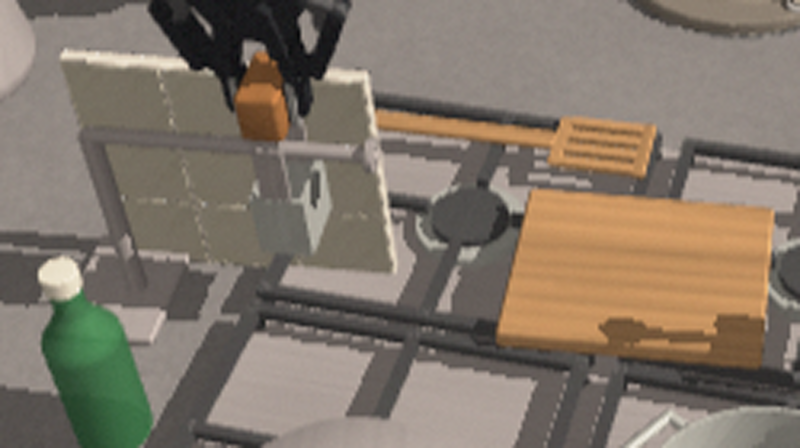

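View pics/wrist9.png

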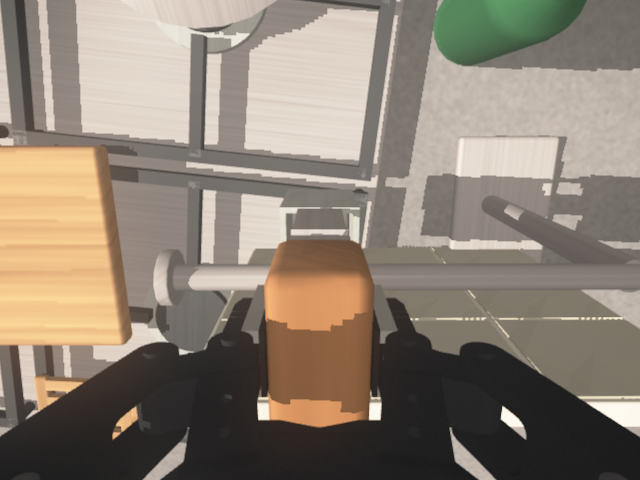

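Request:
send_rows(
  plan=[
    [0, 0.4, 0, 0, 0.15],
    [0, 0.6, 0, 0, 0.15],
    [0, 0.4, 0, 0, 0.15],
    [0, 0.2, 0, 0, 0.15],
    [0, 0.1, 0, 0, 0.15],
    [0, 0, 0, 0, 0.15],
  ],
)

```text
clock: 21.18
tcp_pos: [0.5386, -0.2429, 0.1983]
orientation: [-1.258, 1.13, -1.13]
contact_force: [0.4, -0.5, -1.7]
grip_width: 0.0312
```

Request:
send_rows(
  plan=[
    [0, 0.1, 0, 0, 0.15],
    [0, 0.1, 0, 0, 0.15],
    [0, 0, 0, 0, 0.15],
  ],
)

```text
clock: 21.55
tcp_pos: [0.5385, -0.2428, 0.1962]
orientation: [-1.258, 1.13, -1.13]
contact_force: [-0.0, 0.3, -1.4]
grip_width: 0.0311
```

Request:
send_rows(
  plan=[
    [0, 0.1, 0, 0, 0.15],
    [0, 0, 0, 0, 0.15],
  ],
)

```text
clock: 21.8
tcp_pos: [0.5386, -0.2429, 0.1959]
orientation: [-1.257, 1.13, -1.13]
contact_force: [-2.4, 1.2, 5.3]
grip_width: 0.031
```

Request:
send_rows(
  plan=[
    [0, 0, 0, 0, 0.4],
    [0, 0, 0, 0, 0.5],
    [0, 0, 0, 0, 0.6],
    [0, 0, 0, 0, 0.8],
    [0, 0, 0, 0, 1],
    [0, 0, 0, 0, 1],
  ],
  force=20,
)

```text
clock: 22.55
tcp_pos: [0.5385, -0.2428, 0.1953]
orientation: [-1.258, 1.13, -1.13]
contact_force: [0.1, -0.9, -0.3]
grip_width: 0.0854
```

```bash
python3 st.py; python3 - <<'E'
from bench import r
import cv2, numpy as np
for n in ["wrist","scene"]:
    f=r.grab_frame(n); im=f["image"][:,:,::-1].copy()
    if n=="scene": im=cv2.resize(im[170:310,120:370],None,fx=3.2,fy=3.2,interpolation=cv2.INTER_CUBIC)
    cv2.imwrite(f"pics/{n}10.png",im)
E
```

```text
22.55 [ 0.5385 -0.2428  0.1953] w 0.0854 F [ 0.1 -0.9 -0.3] q [-0.23  0.48  0.74  1.85 -0.39  0.96 -0.78]
x ang -83.87 tool y [-0. -0. -1.]
```

View pics/scene10.png

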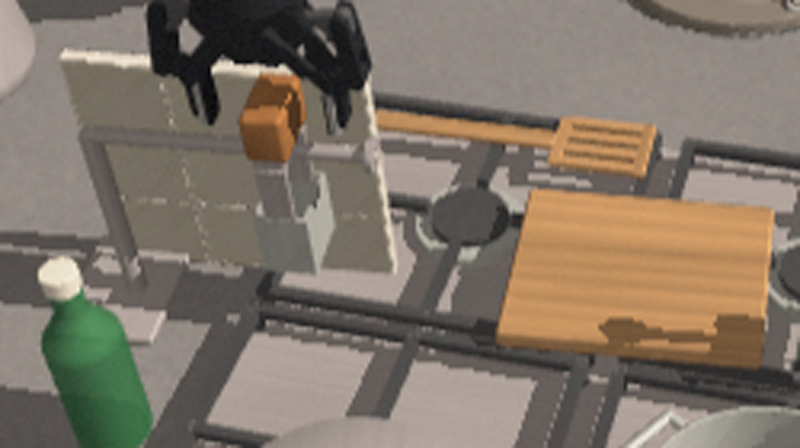

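View pics/wrist10.png

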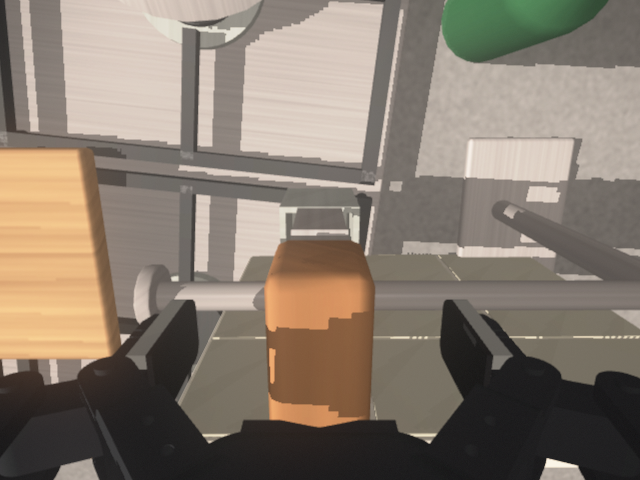

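Request:
send_rows(
  plan=[
    [0, -0.5, 0, 0, 1],
    [0, -1, 0, 0, 1],
    [0, -1.5, 0, 0, 1],
    [0, -2, 0, 0, 1],
    [0, -2.5, 0, 0, 1],
    [0, -3, 0, 0, 1],
    [0, -2, 0, 0, 1],
    [0, -1, 0, 0, 1],
    [0, 0, 0, 0, 1],
    [0, 0, 0, 0, 1],
    [0, 0, 0, 0, 1],
    [0, 0, 0, 0, 1],
  ],
)

```text
clock: 24.15
tcp_pos: [0.5383, -0.2428, 0.3298]
orientation: [-1.258, 1.131, -1.13]
contact_force: [0.1, -0.2, -0.4]
grip_width: 0.0856
```

```bash
python3 st.py; python3 - <<'E'
from bench import r
import cv2, numpy as np
for n in ["wrist","scene","side"]:
    f=r.grab_frame(n); im=f["image"][:,:,::-1].copy()
    cv2.imwrite(f"pics/{n}11.png",im)
    if n=="scene": cv2.imwrite("pics/sc11.png",cv2.resize(im[170:310,120:370],None,fx=3.2,fy=3.2,interpolation=cv2.INTER_CUBIC))
E
```

```text
24.15 [ 0.5383 -0.2428  0.3298] w 0.0856 F [ 0.1 -0.2 -0.4] q [-0.31  0.34  0.83  1.7  -0.27  1.22 -0.89]
x ang -83.89 tool y [-0.001  0.    -1.   ]
```

View pics/sc11.png

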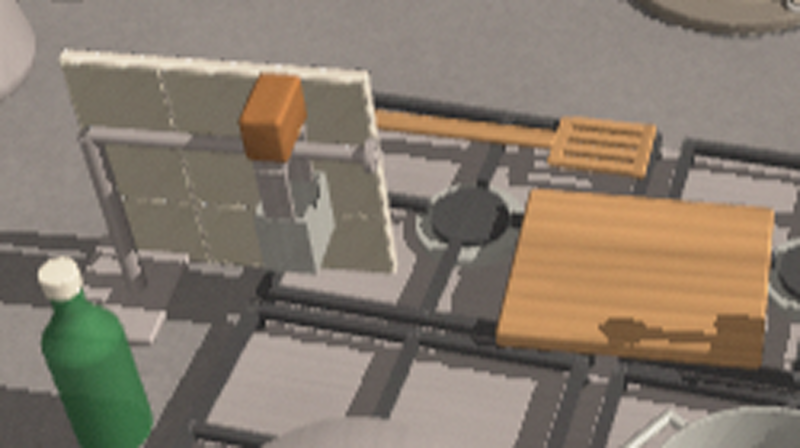

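View pics/scene11.png

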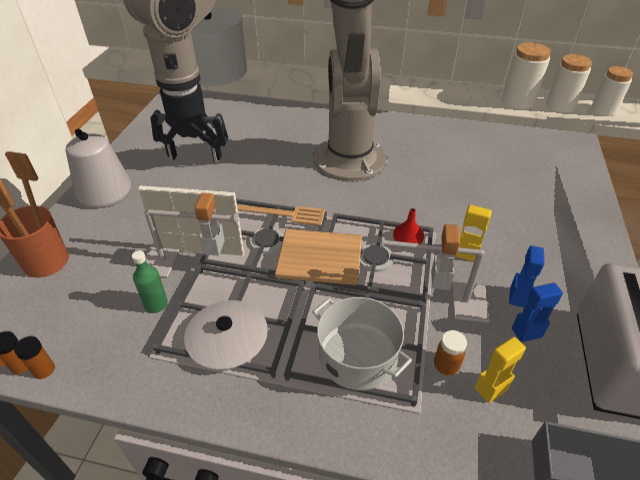

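View pics/side11.png

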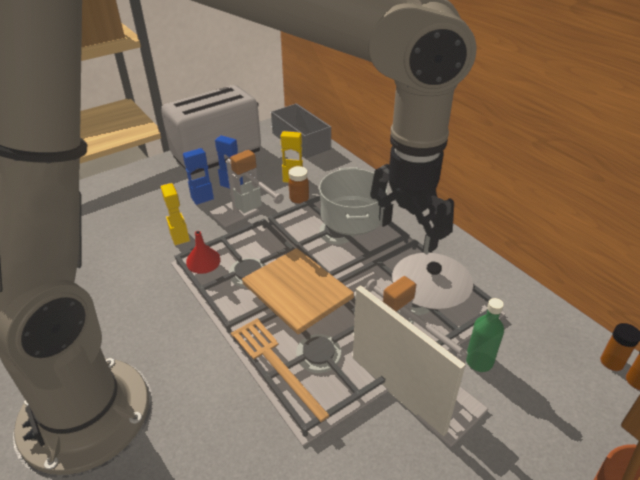

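View pics/wrist11.png

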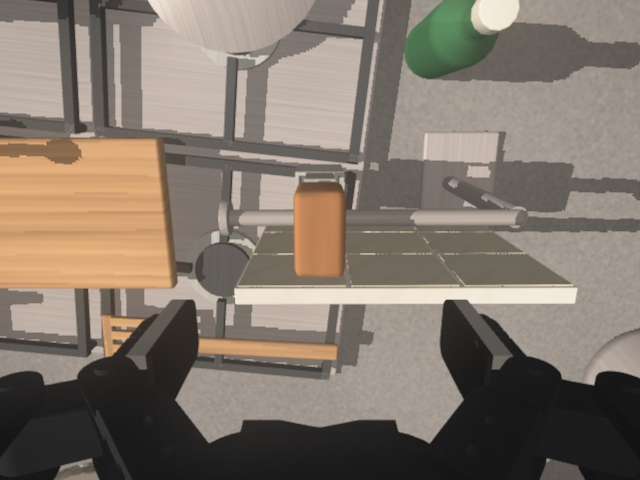

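```bash
python3 -c "
from bench import r
print(r.hand_in())"
```

```text
the job is handed in; nothing more can be done
None
```

I moved tin_a from rail_a to the tiled rail, and handed the job in at about 24 s of the 61 s allowed.

- **What I did:** I gripped tin_a across its 56 mm width, lifted it 19 mm and took it over rail_a's end stop. I stood it on the board and let go, then gripped it again across its 32 mm width. I passed the hoop over rail_b's end stop and left it hanging about 14 cm from the post.
- **Last checks:** The final pictures from all three cameras show tin_a hanging freely with the gripper open and about 13 cm above it. Tin_b is still on rail_a, and the other things look unmoved.
- **Forces:** The highest tool force I read was 13.8 N vertically, when the tin was set down on the board. I read forces only at the end of each move, so a brief peak in between would not show.
- **Where readings disagreed:** The wrist camera put rail_b about 2 mm nearer the robot than my fit from the other two cameras. I went with 1 mm, and the hoop passed the stop without a contact showing in the readings. The wrist picture also differed from my fit by about 3 mm for rail_a's end stop and tin_a's block, and that caused no trouble.

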